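# Roll a brass bar into the V-block

## Task

Using only the fingertips or the outside of the fingers, roll the brass bar by its side along the bench and up the ramp until it drops into the V-block's groove, short of the red end stop. Then push it endwise along the groove until its end rests against the stop, and leave it lying there. Never lift or carry the bar, and leave the oil bottle, the cup, the wrench and the screwdriver alone.

Things in the scene. Friction and masses are not known exactly. Their poses are not given: they have to be found in the camera images.
- bar: smooth solid round brass-coloured bar, diameter 40 mm, length 140 mm, about 0.5 kg, dark discs on its ends, thin blue line along its side. Rolls freely. Origin: its middle, on its axis (20 mm above the bench at the start); y axis along the bar, x and z turn with it. Starts before the ramp, parallel to the groove within 0.12 rad; its middle at x -220 to -130, y 36 to 54 mm in the V-block's frame
- vblock: steel V-block with ramp, fixed to the bench. Origin: on the bench surface under the groove's bottom, 60 mm from the end stop; z up, y along the groove. Ramp and block are 135 mm long, y -60 to +75 mm. The bar comes from the -x side. The groove's bottom is 2 mm above the bench; its far face rises at 45 degrees to 34 mm high at x = 32 mm; the block ends at x = 48 mm
- lip (a point): point on the lip between ramp and groove, 13 mm above the bench, at x = -19, y = 0 mm in the V-block's frame. The ramp rises straight to it from bench level at x = -84 mm; beyond it the near face of the V falls at 30 degrees to the groove's bottom at x = 0
- bar_home (a point): point fixed to the V-block where the middle of the bar lies when it rests in the groove with its end against the stop: at (-3.3, 10, 27) mm in the V-block's frame. The bar then sticks out of the open +y end of the groove by 5 mm. Sliding it along the groove takes 1 to 5 N
- stop_face (a point): middle of the inner face of the red end stop, at (-3.3, -60, 27) mm in the V-block's frame. The stop is a fixed plate closing the -y end of the groove, 50 mm high, 50 mm wide (x -26 to +24 mm), 12 mm thick. A bar rolled straight along the V-block's x axis drops in with its end 26 to 44 mm short of this face
- oil: white oil bottle with a black cap, diameter 56 mm, 110 mm high, standing on the bench; bystander. Origin: centre of its underside
- cup: open green metal cup, rim diameter 70 mm, 60 mm high, standing on the bench; bystander. Origin: centre of its underside
- wrench: steel wrench about 160 mm long, lying along its own x axis; bystander. Origin: its middle, at its underside
- driver: screwdriver with an orange handle, about 190 mm long, lying along its own x axis; bystander. Origin: its middle, at its underside
There are look-alikes about, which are no part of the job. Several things look just like the bar: the one meant starts nearest to the robot's base.

How it is judged:
By the outcome, as a careful person would: the job done as asked, in the order asked, and still so for the second after the job is handed in, with the robot touching nothing.
It also fails if it takes over 51 s, if anything falls off the work surface, if the arm or the gripper's body presses on something with over 40 N, if the wrist force passes 120 N, or if a joint passes its speed limit or range.

## Robot

A 6-joint arm with a two-finger parallel gripper is mounted at the origin on the work surface. World frame = base frame: x ahead of the robot, y to its left, z up, the work surface at z = 0. Lengths are in mm, angles in rad, forces in N, time in s.
With the tool pointing down it reaches from about 275 to 1000 mm from the base axis. Payload 8.4 kg.
Tool frame: the origin (TCP) lies between the finger pads; the fingertips stand r.nose_length ahead of it and the grasp point (between the pads) lies 8 mm behind it (r.nose_length is the distance from the TCP to the fingertips, in mm); y points along the fingers, x is the direction in which the jaws open and shut, and the axes are right-handed (so a half turn about y gives the same grasp; the last joint's range is limited). The gripper opens to 85 mm and grips with 20 to 120 N. Pads are 22 mm wide; open, the fingers measure 114 mm over their backs; the gripper's body (76 mm by 85 mm) begins 54 mm behind the grasp point. The pads swing forward as they close: fully open they stand 13 mm farther back than shut.
Start: joints at [1.192, 0.353, 1.633, -0, 1.155, -0.002], TCP at [229.966, 581.157, 242.281] pointing down, gripper open.
Joint ranges: [-2.63, 2.63], [-0.92, 2.1], [0.06, 2.66], [-1.3, 4.44], [0, 2.69], [-3.02, 3.02]. Speed limits (rad/s): [2.22, 2.22, 2.79, 3.14, 3.14, 3.14].

## Interface

Orientations are given as [roll, pitch, yaw] about the fixed x, y, z axes, in that order (R = Rz(yaw) Ry(pitch) Rx(roll)).
In Python, from rig import r, cams, order gives the robot as it stands. The module is installed in compiled form; this text tells all that it offers.
- The arm moves only by the shell command python3 -m crank 'ROWS' [FORCE]. ROWS is JSON, a list of rows, each a list of 7 numbers: the turn, a rotation vector about the tool's x, y, z in degrees, then the shift along the tool's x, y, z in cm, then the opening, from -1 (shut) to 1 (fully open). A call has exactly 10 rows; each row shifts and turns the pose as measured when the row begins, along the tool's axes as they then stand; what a row does not reach is not made up. A row lasts 1/12 s, in which the tool goes at most 41.7 mm and 7.16 degrees, less where a joint would pass 70% of its speed; a pose out of reach is approached as far as the arm can. A call with a gripper value outside its range is refused whole. The fingers move at their own pace and stop on an object; FORCE is the grip in N (left out, the last holds). Time passes only in rows, so rows that do not move let the fingers close, or fill a call up. It gives the time, the measured TCP pose, the force and the opening at its end, in the units of the state.
- r.sense(): the state, without advancing time (a new reading comes with each control period).
- cams.grab_frame(name): name is "scene" or "top" or "wrist"; returns the picture (400x640x3 uint8, blue, green, red); there is no depth.
- cams.camera_info(name): a dict with "intrinsics" (3x3 intrinsics, pixels), "view" (4x4, takes a point from world to camera coordinates); the wrist camera has in their place "hand_eye" (4x4, takes a point from camera to tool coordinates, whose origin is the TCP and whose axes are the tool frame's). Camera axes: x right, y up, looking along -z (the intrinsics and any distortion apply to the point x, -y, -z); pixel columns grow to the right and rows downward; lengths in mm; the calibration is good to about 2 mm. A picture is of the moment at which its call begins: read the wrist's pose just before it. camera_info takes no time and is no camera call.
- order.sign_off(): hands the job in, once; it reports no verdict.
The state is a dict: "clock": time; "qpos": joint angles; "qvel": joint speeds; "joint_efforts": joint torques, N m; "eef_pos": TCP position; "tcp_rot": TCP orientation; "contact_force": force on the tool from outside, world axes, zero at the start; "wrist_torque": the same for the moment, N m; "opening": opening from 0.0 (shut) to 1.0 (fully open).
Only numpy, scipy, OpenCV 4.12 (cv2) and the standard library are available. Lean on these libraries where they do the work, as an engineer would, in place of code of your own. Each camera call takes 0.05 s, during which the arm holds its last target.

## Working session

There is one attempt and no reset: what is moved stays moved. The work goes in short steps, Python scripts to look and compute and a shell command to move; the robot and the scene stay as the last step left them, time stands still between calls to the robot, and variables do not carry over. Pictures are saved under pics/ and viewed, and the job is handed in when it is done.

```bash
mkdir -p pics
python3 - <<'E'
from rig import r,cams,order
import cv2,numpy as np
np.set_printoptions(precision=3,suppress=True)
for n in ("scene","top","wrist"):
    i=cams.camera_info(n)
    for k,v in i.items(): print(n,k,np.array(v).tolist() if not isinstance(v,str) else v)
    cv2.imwrite(f"pics/{n}0.png",cams.grab_frame(n))
print(r.sense(),r.nose_length)
E
```

```text
scene intrinsics [[370.31386821377856, 0.0, 313.4940573944495], [0.0, 370.31386821377856, 201.66271225784521], [0.0, 0.0, 1.0]]
scene view [[-0.3574120683020717, 0.9339246691727411, -0.0064285101400473115, 227.90567476543833], [-0.7698351257573878, -0.29070408918595636, 0.5681945192279396, 419.299523852543], [0.5287820842106334, 0.20802847122725518, 0.8228691649203468, -1459.5687118461374], [0.0, 0.0, 0.0, 1.0]]
top intrinsics [[361.85071736516784, 0.0, 319.7479984856887], [0.0, 361.85071736516784, 200.08487041470957], [0.0, 0.0, 1.0]]
top view [[-0.12792230460138168, -0.9917840731991426, 0.00048593619918435176, 61.552948602920196], [0.9689911417631228, -0.12487795809895258, 0.21321740727631902, -600.2719008853637], [-0.21140494594514755, 0.027746129992389797, 0.9770046576656505, -867.5872428334252], [0.0, 0.0, 0.0, 1.0]]
wrist intrinsics [[286.57310598409487, 0.0, 319.5003085683328], [0.0, 286.57310598409487, 201.99122870459735], [0.0, 0.0, 1.0]]
wrist hand_eye [[0.9999995815735021, 8.333773670347138e-07, -0.0009147962203293656, 0.2438870839828189], [-0.0008840521087564695, 0.2579532539337966, -0.9661569940940412, -131.0750904134311], [0.00023516948834849822, 0.9661573985558822, 0.25795314673606917, 65.558490933164], [0.0, 0.0, 0.0, 1.0]]
{'clock': 0.15, 'qpos': array([ 1.192,  0.354,  1.634, -0.   ,  1.155, -0.002]), 'qvel': array([ 0.001, -0.002, -0.003,  0.002,  0.001,  0.002]), 'joint_efforts': array([  0.001, -60.564, -34.234,   0.   ,   0.006,  -0.   ]), 'eef_pos': array([229.836, 580.822, 241.711]), 'tcp_rot': array([-1.571,  0.001,  1.194]), 'contact_force': array([-0.568, -0.757, -0.192]), 'wrist_torque': array([ 0.066, -0.038, -0.036]), 'opening': 0.997047312898851} 11.0
```

View pics/scene0.png

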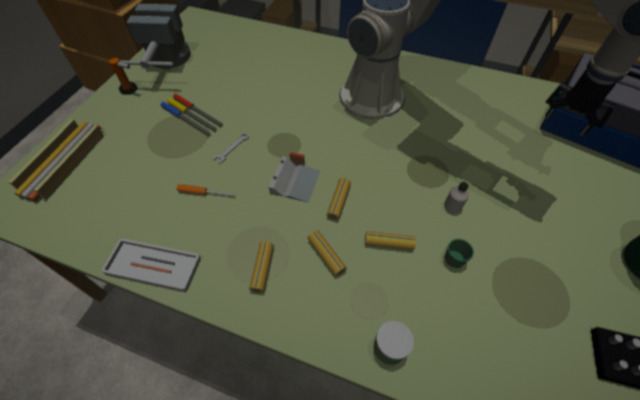

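View pics/top0.png

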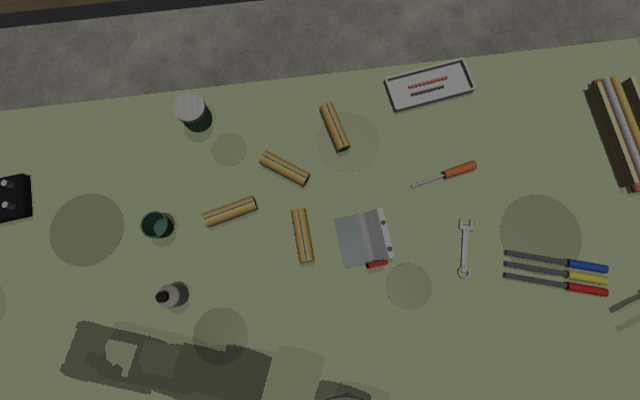

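View pics/wrist0.png

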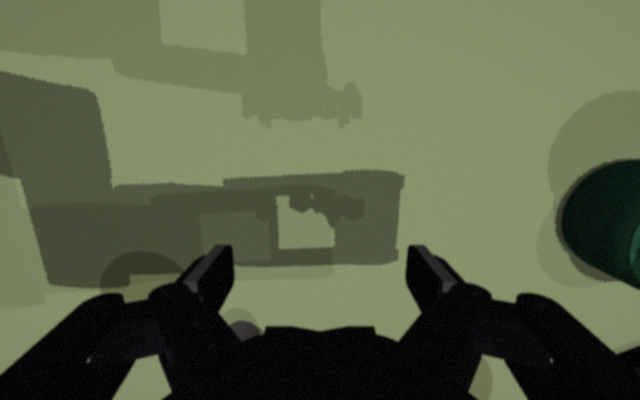

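The top picture shows the four bars: (302,236), (230,211), (284,168) and (335,127). The V-block is at (365,240), with the red stop at (376,264). The bar at (302,236) looks nearest to the base and lies just before the ramp. I'll confirm that in a crop and by distances.

```bash
cat > h.py <<'E'
from rig import r,cams,order
import cv2,numpy as np
np.set_printoptions(precision=3,suppress=True)
def cam(n):
    i=cams.camera_info(n); K=np.array(i["intrinsics"])
    if n=="wrist":
        s=r.sense(); a,b,c=s["tcp_rot"]
        from scipy.spatial.transform import Rotation as Ro
        T=np.eye(4);T[:3,:3]=Ro.from_euler('xyz',[a,b,c]).as_matrix();T[:3,3]=s["eef_pos"]
        return K,np.linalg.inv(T@np.array(i["hand_eye"]))
    return K,np.array(i["view"])
def ray(K,V,p):
    d=np.linalg.inv(K)@[p[0],p[1],1]; d=np.array([d[0],-d[1],-d[2]])
    R=V[:3,:3]; return -R.T@V[:3,3], R.T@d/np.linalg.norm(d)
def onz(C,p,z):
    o,d=ray(*C,p); return o+d*(z-o[2])/d[2]
def proj(C,P):
    K,V=C; q=V[:3,:3]@np.array(P)+V[:3,3]; u=K@[q[0],-q[1],-q[2]]; return u[:2]/u[2]
def two(C1,p1,C2,p2):
    o1,d1=ray(*C1,p1);o2,d2=ray(*C2,p2)
    A=np.stack([d1,-d2],1);t=np.linalg.lstsq(A,o2-o1,rcond=None)[0]
    a=o1+d1*t[0];b=o2+d2*t[1];return (a+b)/2,np.linalg.norm(a-b)
E
python3 - <<'E'
from h import *
C=cam("top");im=cv2.imread("pics/top0.png");hsv=cv2.cvtColor(im,cv2.COLOR_BGR2HSV)
m=cv2.inRange(hsv,(12,110,60),(28,255,255))
cs,_=cv2.findContours(m,0,2)
for c in cs:
    if cv2.contourArea(c)>150:
        rc=cv2.minAreaRect(c);w=onz(C,rc[0],25);print(rc,w,np.hypot(*w[:2]))
cr=im[195:285,270:420];cv2.imwrite("pics/crop1.png",cv2.resize(cr,None,fx=5.3,fy=5.3,interpolation=cv2.INTER_CUBIC))
im=cv2.imread("pics/scene0.png");cr=im[140:230,255:365];cv2.imwrite("pics/crop2.png",cv2.resize(cr,None,fx=6,fy=6,interpolation=cv2.INTER_CUBIC))
E
```

```text
((298.0, 235.49998474121094), (53.2652702331543, 5.753964900970459), 80.53767395019531) [524.486  52.153  25.   ] 527.0720935354922
((306.1963195800781, 234.13856506347656), (52.942996978759766, 5.776834964752197), 80.21759033203125) [525.295  30.322  25.   ] 526.1697064630246
((230.0107879638672, 214.5294189453125), (7.072868824005127, 53.98538589477539), 69.86369323730469) [603.3  225.42  25.  ] 644.0378811105548
((281.65814208984375, 170.20135498046875), (50.63584899902344, 7.226265907287598), 27.897274017333984) [708.202  75.887  25.   ] 712.2559964353135
((330.80633544921875, 126.48492431640625), (47.886741638183594, 6.9195475578308105), 67.89054870605469) [818.063 -74.814  25.   ] 821.4763880254247
((628.5018920898438, 113.3380126953125), (79.689453125, 8.573612213134766), 68.83873748779297) [ 749.751 -918.313   25.   ] 1185.5065200712452
```

View pics/crop1.png

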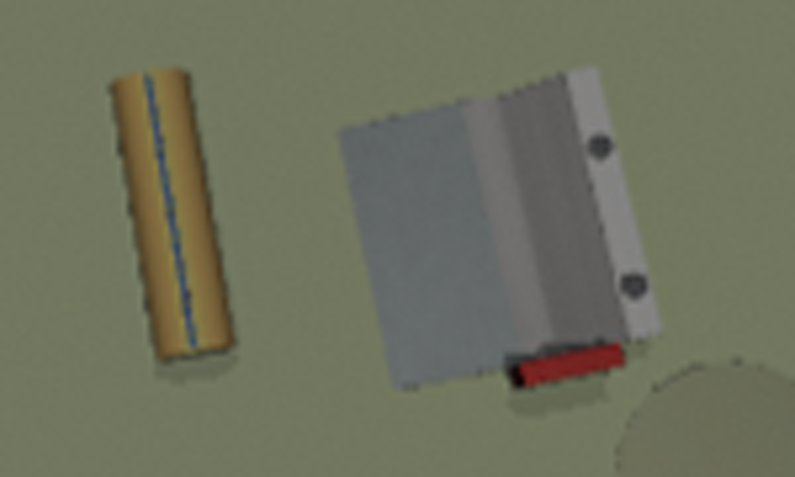

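View pics/crop2.png

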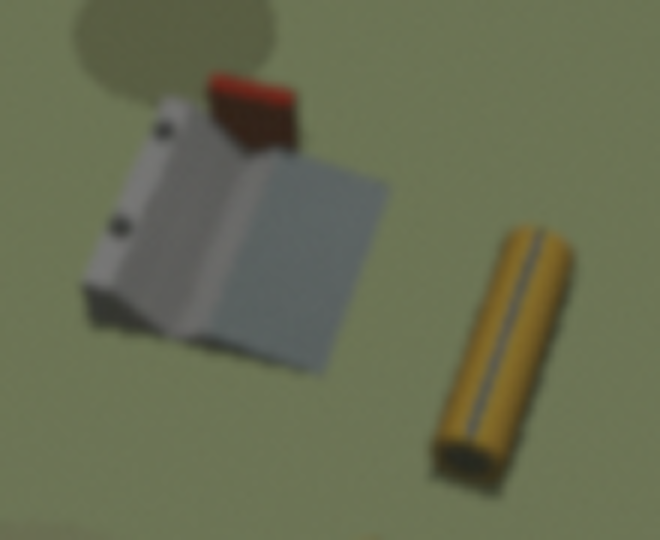

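Confirmed: the bar at top pixel (302,236), about 527 mm from the base, is the one meant. The other three are 644 mm or more away. Next I'll fit the V-block frame from its corners (by casting rays to known heights) and the bar from its end outline.

```bash
cat >> h.py <<'E'
def fit2(L,W):
    L=np.array(L)[:,:2];W=np.array(W)[:,:2];lc=L.mean(0);wc=W.mean(0)
    a=L-lc;b=W-wc;th=np.arctan2((a[:,0]*b[:,1]-a[:,1]*b[:,0]).sum(),(a*b).sum())
    R=np.array([[np.cos(th),-np.sin(th)],[np.sin(th),np.cos(th)]]);t=wc-R@lc
    return th,R,t,W-(L@R.T+t)
E
python3 - <<'E'
from h import *
Ct,Cs=cam("top"),cam("scene")
T=lambda x,y:(270+(x+.5)/5.3-.5,195+(y+.5)/5.3-.5); S=lambda x,y:(255+(x+.5)/6-.5,140+(y+.5)/6-.5)
L=[(-84,75,0),(-84,-60,0),(48,75,34),(48,-60,34)]
Pt=[T(340,130),T(397,389),T(598,68),T(662,330)];Ps=[S(322,374),S(388,183),S(84,288),S(180,98)]
Wt=[onz(Ct,p,l[2]) for p,l in zip(Pt,L)];Ws=[onz(Cs,p,l[2]) for p,l in zip(Ps,L)]
for W,LL in ((Wt,L),(Ws,L),(Wt+Ws,L+L)):
    th,R,t,res=fit2(LL,W);print(th,t,res.tolist() if len(LL)>4 else res)
# bar: silhouette corners in top
# ends at mid-silhouette: axis at z=20; end top edge at z~40
p1=T(150,74);p2=T(195,352)
ends=[onz(Ct,p,40)[:2] for p in (p1,p2)]
# scene: near end disc centre and silhouettes
e1=onz(Cs,S(467,458),20)[:2]
ts=onz(Cs,S(541,228),40)[:2]
print("bar ends",ends,e1,ts)
for e in ends+[e1,ts]: print(R.T@(e-t))
side=[onz(Ct,T(*p),20)[:2] for p in ((112,85),(157,358),(188,70),(234,345))]
for e in side: print("side",e,R.T@(e-t))
E
```

```text
-1.494934098536399 [ 491.731 -137.252] [[-0.537 -0.813]
 [ 0.548 -1.017]
 [-1.293  0.548]
 [ 1.282  1.281]]
-1.4883420065617043 [ 496.284 -133.083] [[-0.936 -3.074]
 [-0.5   -4.795]
 [ 2.913  1.198]
 [-1.478  6.671]]
-1.4916514394270541 [ 494.007 -135.168] [[-2.519197799753897, -3.12131531992992], [-1.4693174081060079, -2.883577522110201], [-3.7077051325602497, -1.794178107241919], [-1.166564079898535, -0.6194620858079816], [1.0443359114343593, -0.7641855924317156], [1.5160502015009456, -2.930655250156775], [5.328711871539667, 3.5426810582511337], [0.9736864358436605, 8.570692819427393]]
bar ends [array([593.276,  43.571]), array([455.055,  37.777])] [597.899  46.059] [460.335  38.625]
[-170.331  113.089]
[-175.483  -25.156]
[-172.445  117.894]
[-175.911  -19.826]
side [594.099  64.037] [-190.668  115.528]
side [455.6    57.244] [-194.846  -23.075]
side [596.865  24.916] [-151.45   115.192]
side [457.024  18.917] [-156.526  -24.686]
```

```bash
cat >> h.py <<'E'
from scipy.spatial.transform import Rotation as Ro
VT=np.array([494.,-135.]);VTH=-1.4935
def l2w(x,y):
    c,s=np.cos(VTH),np.sin(VTH);return VT+np.array([c*x-s*y,s*x+c*y])
def w2l(p):
    c,s=np.cos(VTH),np.sin(VTH);d=np.array(p[:2])-VT;return np.array([c*d[0]+s*d[1],-s*d[0]+c*d[1]])
def plan(target,rpy,n):
    s=r.sense();R0=Ro.from_euler('xyz',s["tcp_rot"]);R1=Ro.from_euler('xyz',rpy)
    rv=(R0.inv()*R1).as_rotvec();M=np.zeros((3,3))
    for k in range(n): M+=(R0*Ro.from_rotvec(rv*k/n)).as_matrix()
    d=np.linalg.solve(M,np.array(target)-s["eef_pos"])
    print("turn/row deg",np.degrees(rv)/n,"shift/row cm",d/10)
def st():
    s=r.sense();print(s["clock"],s["eef_pos"],s["tcp_rot"],"loc",w2l(s["eef_pos"]),"F",s["contact_force"],"op",s["opening"])
E
python3 - <<'E'
from h import *
p=l2w(-240,46);print(p);plan([*p,130],[-np.pi/2,0,VTH+np.pi/2],20)
E
```

```text
[521.33  107.835]
turn/row deg [ 0.002  3.199 -0.003] shift/row cm [-0.325  0.559 -2.909]
```

```bash
python3 -m crank '[[0,3.2,0,-0.32,0.3,-2.9,1],[0,3.2,0,-0.32,0.3,-2.9,1],[0,3.2,0,-0.32,0.3,-2.9,1],[0,3.2,0,-0.32,0.5,-2.9,1],[0,3.2,0,-0.32,0.5,-2.9,1],[0,3.2,0,-0.32,0.5,-2.9,1],[0,3.2,0,-0.32,0.5,-2.9,1],[0,3.2,0,-0.32,0.5,-2.9,1],[0,3.2,0,-0.32,0.5,-2.9,1],[0,3.2,0,-0.32,0.5,-2.9,1]]'
python3 - <<'E'
from h import *
p=l2w(-240,46);plan([*p,130],[-np.pi/2,0,VTH+np.pi/2],10)
E
```

```text
clock: 0.98
eef_pos: [446.2, 382.2, 194.2]
tcp_rot: [-1.569, 0.001, 0.62]
contact_force: [0.4, 0.2, 0.3]
opening: 0.997
turn/row deg [-0.007  3.107 -0.008] shift/row cm [-0.311  0.64  -2.863]
```

```bash
python3 -m crank '[[0,3.1,0,-0.31,0.6,-2.85,1],[0,3.1,0,-0.31,0.6,-2.85,1],[0,3.1,0,-0.31,0.6,-2.85,1],[0,3.1,0,-0.31,0.6,-2.85,1],[0,3.1,0,-0.31,0.6,-2.85,1],[0,3.1,0,-0.31,0.6,-2.85,1],[0,3.1,0,-0.31,0.6,-2.85,1],[0,3.1,0,-0.31,0.6,-2.85,1],[0,3.1,0,-0.31,0.6,-2.7,1],[0,3.1,0,-0.31,0.6,-2.5,1]]'
python3 - <<'E'
from h import *
p=l2w(-240,46);plan([*p,130],[-np.pi/2,0,VTH+np.pi/2],1)
st()
cv2.imwrite("pics/w1.png",cams.grab_frame("wrist"))
E
```

```text
clock: 1.82
eef_pos: [521.8, 99.4, 129.9]
tcp_rot: [-1.57, 0.001, 0.05]
contact_force: [0.3, -0.9, 0.5]
opening: 0.997
turn/row deg [-0.034 -1.583 -0.042] shift/row cm [-0.002 -0.006  0.84 ]
1.8167 [521.762  99.448 129.936] [-1.57   0.001  0.05 ] loc [-231.604   45.783] F [ 0.348 -0.939  0.484] op 0.9972136413511656
```

View pics/w1.png

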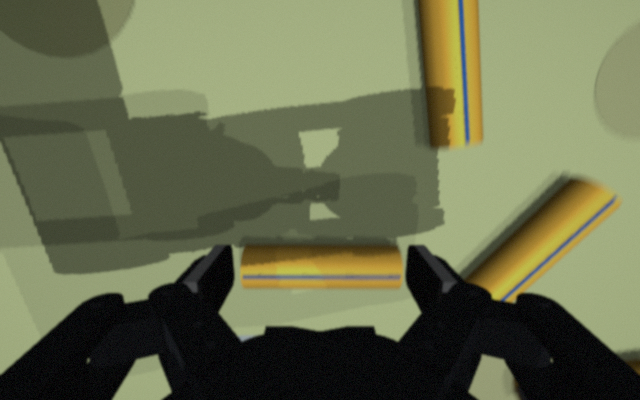

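The wrist picture shows the target bar lying between the two open fingers: columns 241–401, rows 244–289, blue line at row 277. I'll use it to refine the bar's position.

Run:
```python
from h import *
K,V=cam("wrist");C=(K,V);o,_=ray(K,V,(0,0));print("cam",o)
# back side silhouette (row 244 left/right, row 289)
for p in ((243,246),(399,244)): 
    w=onz(C,p,20);print("back z20",w,w2l(w))
for p in ((241,277),(402,276)):
    w=onz(C,p,40);print("top ends",w,w2l(w))
# tangents -> axis: rays in the y-z plane
for col,(a,b) in ((250,(246,289)),(322,(245,289)),(392,(244,288))):
    _,d1=ray(K,V,(col,a));_,d2=ray(K,V,(col,b))
    # project onto plane perpendicular to bar axis (~local x, z)
    u=np.array([np.cos(VTH),np.sin(VTH),0]);f=lambda d:np.arctan2(-d[2],d@u)
    a1,a2=f(d1),f(d2);m=(a1+a2)/2;h=o[2]-20
    x=h/np.tan(m);print("axis local x",w2l(o)[0]+x,"half-angle check R",np.hypot(h,x)*np.sin(abs(a1-a2)/2))
```

```text
cam [517.67  161.596 259.601]
back z20 [452.544  53.086  20.   ] [-190.726  -26.808]
back z20 [592.985  61.634  20.   ] [-188.404  113.873]
top ends [455.595  33.412  40.   ] [-170.875  -25.285]
top ends [592.683  40.87   40.   ] [-167.724  111.969]
axis local x -169.5050590116199 half-angle check R 19.308955262050233
axis local x -168.04243815392067 half-angle check R 19.704925410034736
axis local x -167.1273967958303 half-angle check R 19.653435975121976
```

```bash
python3 -m crank '[[0,-0.2,0,0,1.0,0,1],[0,-0.2,0,0,1.0,0,1],[0,-0.2,0,0,1.0,0,1],[0,-0.2,0,0,1.0,0,1],[0,-0.2,0,0,1.0,0,1],[0,-0.2,0,0,1.0,0,1],[0,-0.2,0,0,1.0,0,1],[0,-0.2,0,0,1.0,0,1],[0,0,0,0,1.0,0,1],[0,0,0,0,0.5,0,1]]'
python3 - <<'E'
from h import *
st()
cv2.imwrite("pics/s2.png",cv2.resize(cams.grab_frame("scene")[120:280,240:500],None,fx=3,fy=3,interpolation=cv2.INTER_CUBIC))
cv2.imwrite("pics/w2.png",cams.grab_frame("wrist"))
E
```

```text
clock: 2.7
eef_pos: [519.2, 97.5, 22.8]
tcp_rot: [-1.572, 0.005, 0.079]
contact_force: [0.5, -0.2, -0.3]
opening: 1.003
2.7 [519.242  97.514  22.828] [-1.572  0.005  0.079] loc [-229.87    43.121] F [ 0.522 -0.191 -0.337] op 1.002555840622493
```

View pics/s2.png

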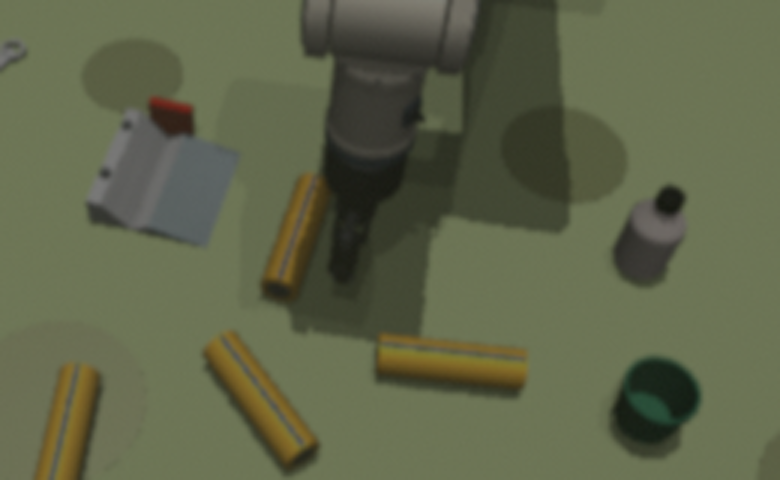

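View pics/w2.png

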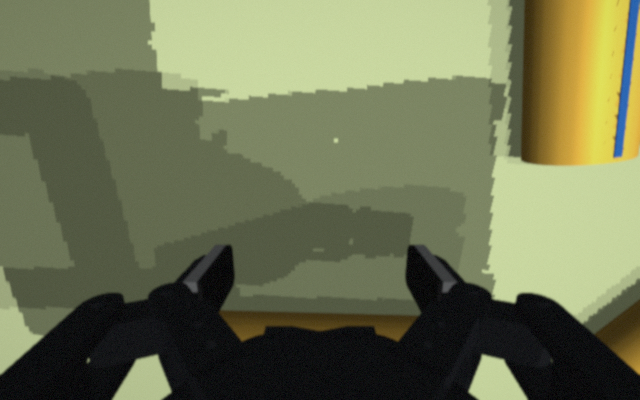

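Nothing is touched yet. I'll feel for the bench to find the true fingertip height when open.

```bash
python3 -m crank '[[0,0,0,0,0.15,0,1],[0,0,0,0,0.15,0,1],[0,0,0,0,0.15,0,1],[0,0,0,0,0.15,0,1],[0,0,0,0,0.15,0,1],[0,0,0,0,0.15,0,1],[0,0,0,0,0,0,1],[0,0,0,0,0,0,1],[0,0,0,0,0,0,1],[0,0,0,0,0,0,1]]'
python3 - <<'E'
from h import *
st()
E
```

```text
clock: 3.63
eef_pos: [521.2, 97.4, 15.6]
tcp_rot: [-1.571, 0.001, 0.078]
contact_force: [0.1, 0.3, -1.0]
opening: 1.008
3.6333 [521.169  97.436  15.614] [-1.571  0.001  0.078] loc [-229.644   45.036] F [ 0.135  0.337 -0.969] op 1.0084258135988062
```

```bash
python3 -m crank '[[0,0,0,0,0.15,0,1],[0,0,0,0,0.15,0,1],[0,0,0,0,0.15,0,1],[0,0,0,0,0.15,0,1],[0,0,0,0,0.15,0,1],[0,0,0,0,0.15,0,1],[0,0,0,0,0,0,1],[0,0,0,0,0,0,1],[0,0,0,0,0,0,1],[0,0,0,0,0,0,1]]'
python3 - <<'E'
from h import *
st()
E
```

```text
clock: 4.47
eef_pos: [521.1, 97.5, 5.5]
tcp_rot: [-1.571, 0.001, 0.078]
contact_force: [0.3, 0.1, 0.2]
opening: 1.0
4.4667 [521.059  97.455   5.49 ] [-1.571  0.001  0.078] loc [-229.671   44.928] F [0.333 0.115 0.21 ] op 0.9995418109162121
```

No bench contact down to TCP z 5.5, so the open tips sit back about level with the TCP. I'll raise to z≈10 and start a slow push.

```bash
python3 -m crank '[[0,0,0,0,-0.2,-0.3,1],[0,0,0,0,-0.2,-0.3,1],[0,0,0,0,0,-0.3,1],[0,0,0,0,0,-0.3,1],[0,0,0,0,0,-0.3,1],[0,0,0,0,0,-0.3,1],[0,0,0,0,0,-0.3,1],[0,0,0,0,0,-0.3,1],[0,0,0,0,0,-0.3,1],[0,0,0,0,0,-0.3,1]]'
python3 - <<'E'
from h import *
st()
cv2.imwrite("pics/w3.png",cams.grab_frame("wrist"))
cv2.imwrite("pics/t3.png",cv2.resize(cams.grab_frame("top")[180:290,250:420],None,fx=4.5,fy=4.5,interpolation=cv2.INTER_CUBIC))
E
```

```text
clock: 5.3
eef_pos: [523.9, 64.5, 10.4]
tcp_rot: [-1.571, 0.0, 0.078]
contact_force: [-0.1, -0.7, -0.8]
opening: 1.001
5.3 [523.937  64.541  10.405] [-1.571  0.     0.078] loc [-196.633   45.256] F [-0.087 -0.664 -0.759] op 1.0006639519795644
```

View pics/w3.png

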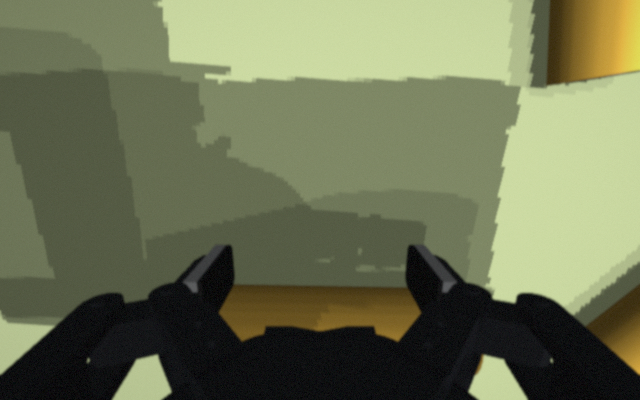

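View pics/t3.png

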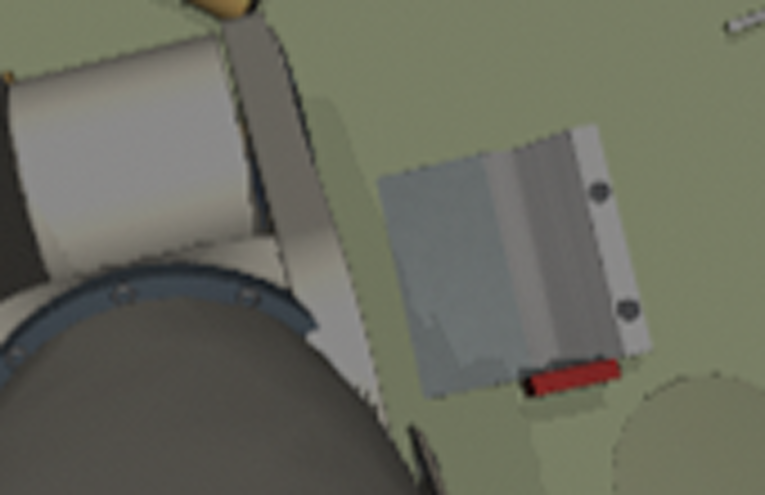

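```bash
python3 -m crank '[[0,0,0,0,0,-0.3,1],[0,0,0,0,0,-0.35,1],[0,0,0,0,0,-0.4,1],[0,0,0,0,0,-0.4,1],[0,0,0,0,0,-0.4,1],[0,0,0,0,0,-0.4,1],[0,0,0,0,0,-0.4,1],[0,0,0,0,0,-0.4,1],[0,0,0,0,0,-0.4,1],[0,0,0,0,0,-0.4,1]]'
python3 - <<'E'
from h import *
st()
cv2.imwrite("pics/w4.png",cams.grab_frame("wrist"))
cv2.imwrite("pics/s4.png",cv2.resize(cams.grab_frame("scene")[120:260,220:400],None,fx=4,fy=4,interpolation=cv2.INTER_CUBIC))
E
```

```text
clock: 6.23
eef_pos: [527.1, 22.6, 10.4]
tcp_rot: [-1.571, 0.001, 0.079]
contact_force: [0.5, -0.1, 0.2]
opening: 1.002
6.2333 [527.123  22.583  10.355] [-1.571  0.001  0.079] loc [-154.555   45.192] F [ 0.548 -0.08   0.178] op 1.0017282737013162
```

View pics/w4.png

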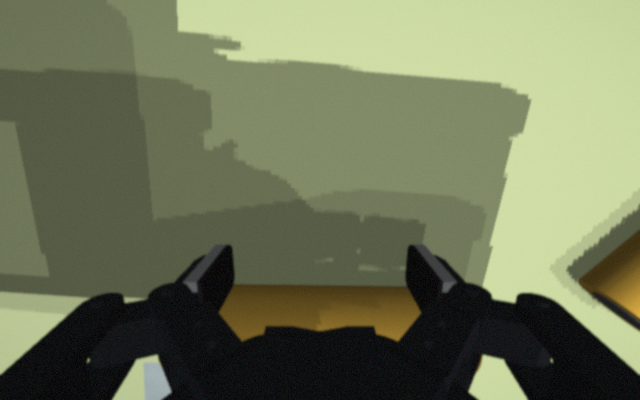

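View pics/s4.png

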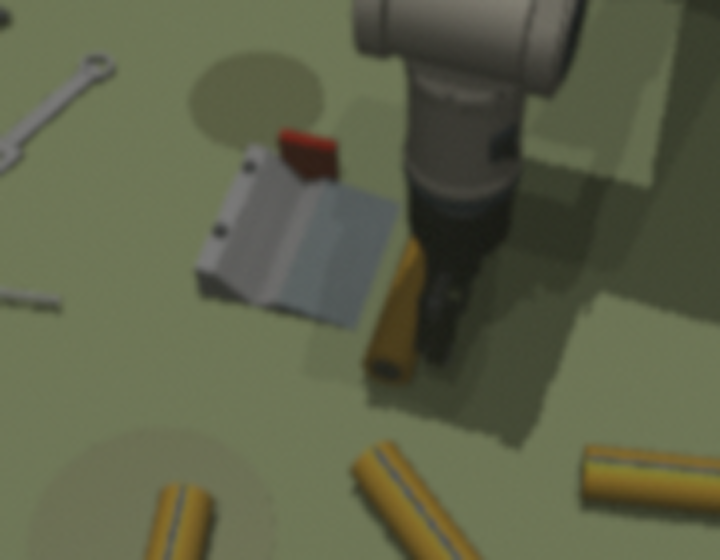

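The bar is rolling against both fingers and stays parallel to them (wrist view: back edge level at row 285). The scene view shows it at the foot of the ramp. I'll continue and rise slightly.

```bash
python3 -m crank '[[0,0,0,0,0,-0.4,1],[0,0,0,0,0,-0.4,1],[0,0,0,0,0,-0.4,1],[0,0,0,0,0,-0.4,1],[0,0,0,0,-0.05,-0.4,1],[0,0,0,0,-0.05,-0.4,1],[0,0,0,0,-0.05,-0.4,1],[0,0,0,0,-0.05,-0.4,1],[0,0,0,0,-0.05,-0.4,1],[0,0,0,0,-0.05,-0.4,1]]'
python3 - <<'E'
from h import *
st()
cv2.imwrite("pics/w5.png",cams.grab_frame("wrist"))
cv2.imwrite("pics/s5.png",cv2.resize(cams.grab_frame("scene")[120:260,220:400],None,fx=4,fy=4,interpolation=cv2.INTER_CUBIC))
E
```

```text
clock: 7.17
eef_pos: [530.5, -20.7, 13.7]
tcp_rot: [-1.571, 0.001, 0.078]
contact_force: [-0.6, 4.1, 2.1]
opening: 0.997
7.1667 [530.467 -20.722  13.682] [-1.571  0.001  0.078] loc [-111.121   45.182] F [-0.616  4.124  2.071] op 0.9967393605493301
```

View pics/w5.png

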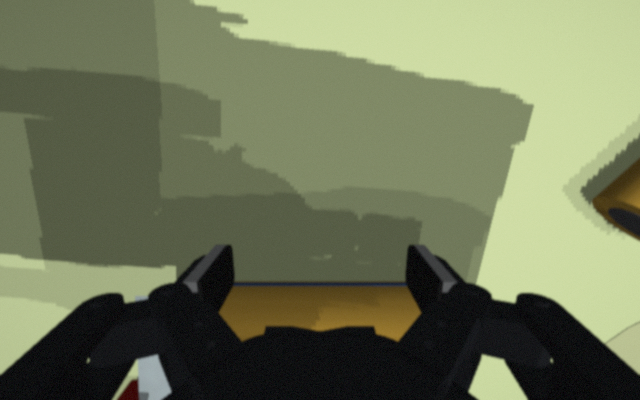

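View pics/s5.png

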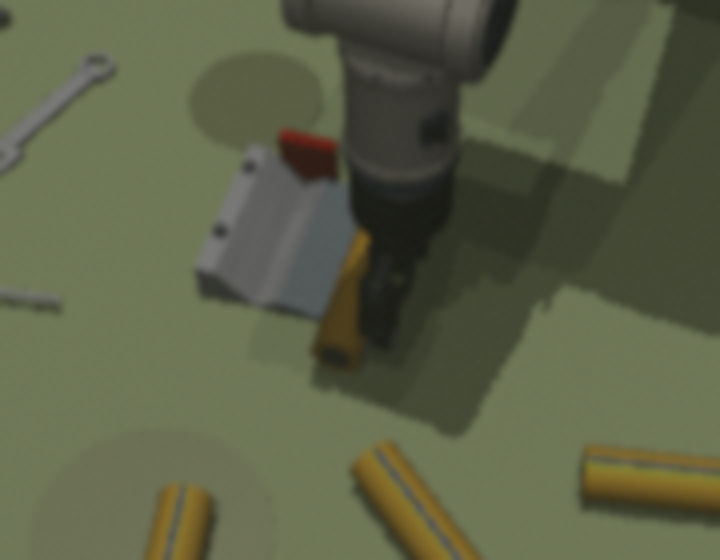

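On the ramp foot now, with a push force of about 4 N. I'll follow the slope.

```bash
python3 -m crank '[[0,0,0,0,-0.08,-0.4,1],[0,0,0,0,-0.08,-0.4,1],[0,0,0,0,-0.08,-0.4,1],[0,0,0,0,-0.08,-0.4,1],[0,0,0,0,-0.08,-0.4,1],[0,0,0,0,-0.08,-0.4,1],[0,0,0,0,-0.08,-0.4,1],[0,0,0,0,-0.08,-0.4,1],[0,0,0,0,-0.08,-0.4,1],[0,0,0,0,-0.08,-0.4,1]]'
python3 - <<'E'
from h import *
st()
cv2.imwrite("pics/w6.png",cams.grab_frame("wrist"))
cv2.imwrite("pics/s6.png",cv2.resize(cams.grab_frame("scene")[120:260,220:400],None,fx=4,fy=4,interpolation=cv2.INTER_CUBIC))
E
```

```text
clock: 8.1
eef_pos: [533.5, -63.4, 22.6]
tcp_rot: [-1.57, 0.001, 0.078]
contact_force: [0.2, 2.7, 2.0]
opening: 1.0
8.1 [533.491 -63.376  22.623] [-1.57   0.001  0.078] loc [-68.361  44.904] F [0.222 2.734 2.035] op 0.9999477258979917
```

View pics/w6.png

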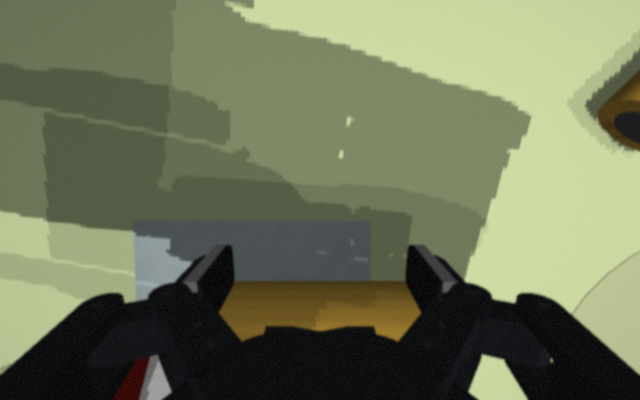

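View pics/s6.png

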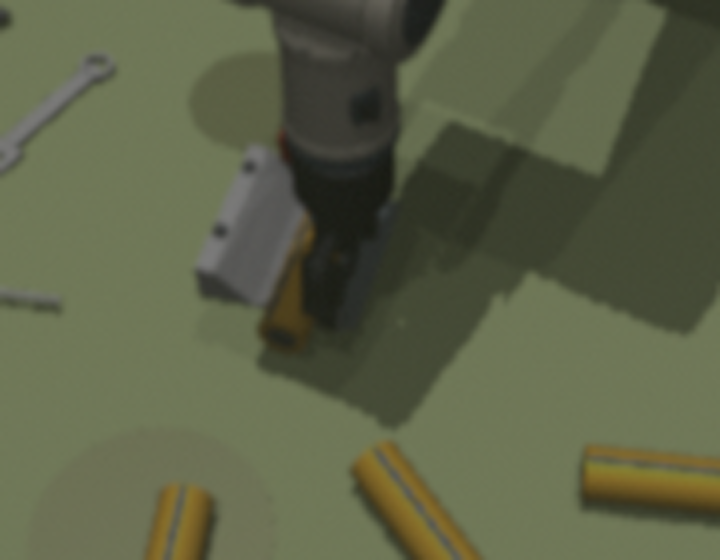

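The ramp's foot edge shows level at wrist row 221 (columns 133–370), so the fingers are parallel to the groove. The bar is near the lip.

```bash
python3 - <<'E'
from h import *
C=cam("wrist");w=[onz(C,p,0) for p in((133,222),(370,222))];th,R,t,res=fit2([(-84,-60),(-84,75)],w);print(th,t,res)
E
python3 -m crank '[[0,0,0,0,-0.03,-0.3,1],[0,0,0,0,0,-0.3,1],[0,0,0,0,0,-0.3,1],[0,0,0,0,0,-0.3,1],[0,0,0,0,0,-0.3,1],[0,0,0,0,0,-0.3,1],[0,0,0,0,0,-0.3,1],[0,0,0,0,0,-0.2,1],[0,0,0,0,0,0,1],[0,0,0,0,0,0,1]]'
python3 - <<'E'
from h import *
st()
cv2.imwrite("pics/w7.png",cams.grab_frame("wrist"))
cv2.imwrite("pics/s7.png",cv2.resize(cams.grab_frame("scene")[120:260,220:400],None,fx=4,fy=4,interpolation=cv2.INTER_CUBIC))
E
```

```text
-1.4924366887755225 [ 493.264 -138.321] [[ 0.444  0.035]
 [-0.444 -0.035]]
clock: 9.03
eef_pos: [535.5, -90.1, 22.5]
tcp_rot: [-1.571, 0.001, 0.078]
contact_force: [0.7, -0.2, -0.4]
opening: 1.002
9.0333 [535.524 -90.084  22.506] [-1.571  0.001  0.078] loc [-41.576  44.869] F [ 0.698 -0.225 -0.412] op 1.0016291460983657
```

View pics/w7.png

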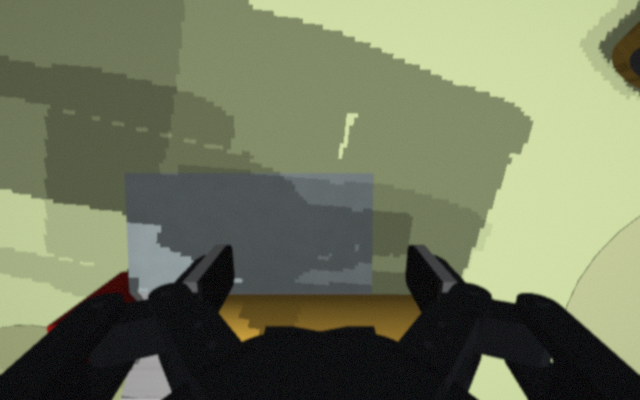

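View pics/s7.png

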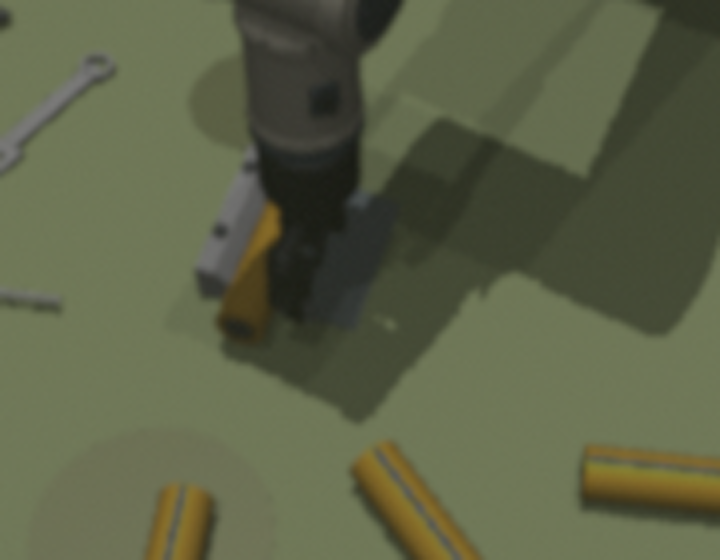

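The force is gone, the bar has dropped and there is a gap to the fingers. I'll back off, lift, and go beyond the open (+y) end with the gripper shutting.

```bash
sed -i 's/VT=np.array.*/VT=np.array([493.3,-138.3]);VTH=-1.493/' h.py
python3 -m crank '[[0,0,0,0,0,0.7,1],[0,0,0,0,-1.5,0.7,1],[0,0,0,0,-3,0,1],[0,0,0,0,-3,0,1],[0,0,0,0,-2.5,0,1],[0,0,0,2,0,-1,-1],[0,0,0,3,0,-1,-1],[0,0,0,3,0,-1,-1],[0,0,0,3,0,-1,-1],[0,0,0,2.5,0,-1,-1]]'
python3 - <<'E'
from h import *
st()
cv2.imwrite("pics/w8.png",cams.grab_frame("wrist"))
cv2.imwrite("pics/s8.png",cv2.resize(cams.grab_frame("scene")[120:260,220:400],None,fx=4,fy=4,interpolation=cv2.INTER_CUBIC))
cv2.imwrite("pics/t8.png",cv2.resize(cams.grab_frame("top")[180:290,280:430],None,fx=5,fy=5,interpolation=cv2.INTER_CUBIC))
E
```

```text
clock: 9.97
eef_pos: [670.5, -108.1, 126.2]
tcp_rot: [-1.569, 0.008, 0.081]
contact_force: [0.1, -0.0, 0.3]
opening: 0.304
9.9667 [ 670.484 -108.106  126.195] [-1.569  0.008  0.081] loc [-16.332 178.995] F [ 0.138 -0.043  0.251] op 0.3038511471524937
```

View pics/w8.png

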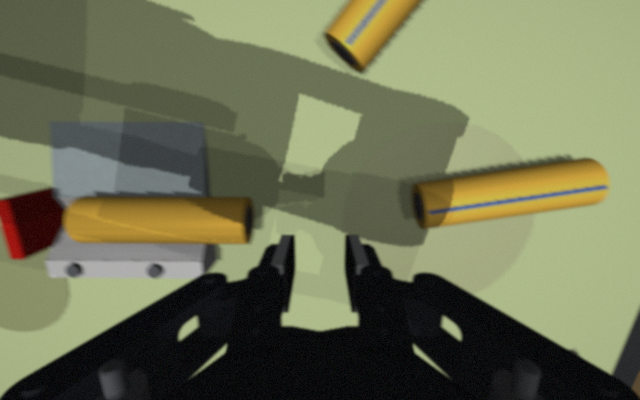

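View pics/s8.png

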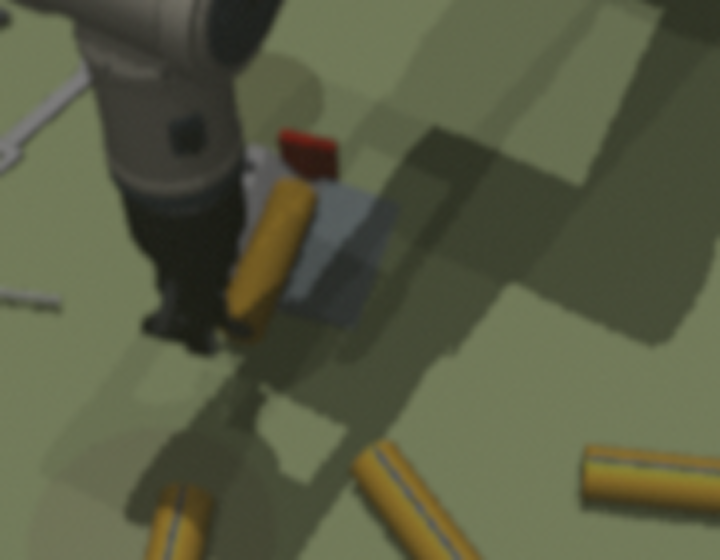

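View pics/t8.png

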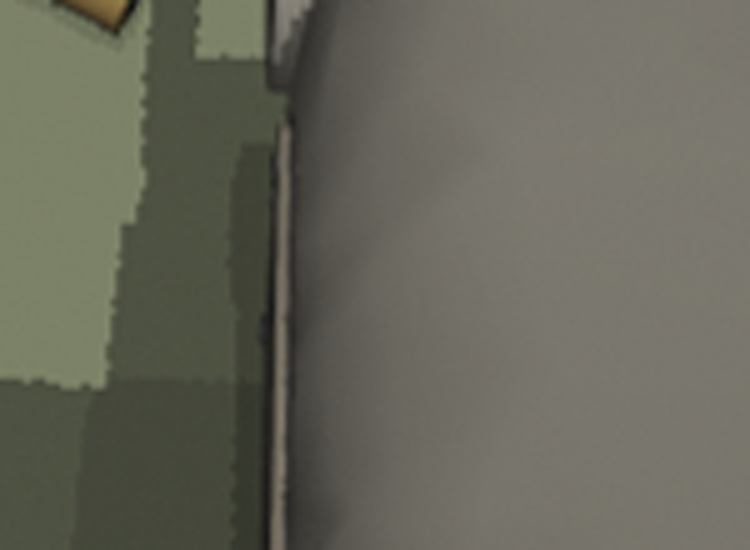

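The wrist view shows the bar in the groove (columns 63–252) with a gap to the red stop (columns 0–60). Another bar lies at (510,192). I'll measure both.

Run:
```python
from h import *
C=cam("wrist")
for n,p,z in (("bar +y end mid",(250,220),27),("+y end upper edge",(250,240),41),("left end",(64,222),30),("stop inner mid?",(60,212),27),("bar4 near end",(418,207),20),("blk far corner y75",(205,262),34),("blk far -60",(48,262),34),("ramp y75",(203,122),0),("ramp -60",(52,122),0)):
    w=onz(C,p,z);print(n,w,w2l(w))
R=20;a=[ray(*C,p)[1] for p in((150,198),(150,243))];o=ray(*C,(0,0))[0]
u=np.array([np.cos(VTH),np.sin(VTH),0]);f=lambda d:np.arctan2(-d[2],d@u)
m=(f(a[0])+f(a[1]))/2;h=o[2]-27;print("axis x at z27",w2l(o)[0]+h/np.tan(m))
```

```text
bar +y end mid [ 611.136 -124.347   27.   ] [ -4.753 118.564]
+y end upper edge [ 614.779 -136.426   41.   ] [  7.573 121.257]
left end [ 455.783 -138.247   30.   ] [ -2.969 -37.399]
stop inner mid? [ 450.93  -130.762   27.   ] [-10.809 -41.656]
bar4 near end [ 752.732 -102.985   20.   ] [-15.046 261.392]
blk far corner y75 [ 575.147 -162.903   34.   ] [30.889 79.688]
blk far -60 [ 440.332 -174.501   34.   ] [ 31.975 -55.622]
ramp y75 [562.397 -47.954   0.   ] [-84.702  75.91 ]
ramp -60 [431.078 -58.639   0.   ] [-84.256 -55.843]
axis x at z27 -3.8612896526534968
```

The bar is seated in the groove: axis at x≈-3.9, end at y≈118, about 35 mm short of the stop. I'll descend beyond its end with the gripper shut.

```bash
python3 - <<'E'
from h import *
plan([*l2w(-3.3,172),28],[-np.pi/2,0,VTH+np.pi/2],10)
E
python3 -m crank '[[0,0,0,0,0,-0.6,-1],[0,0,0,-0.2,1,-0.5,-1],[0,0,0,-0.2,1.5,0,-1],[0,0,0,-0.2,1.5,0,-1],[0,0,0,0,1.5,0,-1],[0,0,0,0,1.5,0,-1],[0,0,0,0,1.0,0,-1],[0,0,0,0,1.0,0,-1],[0,0,0,0,0.6,0,-1],[0,0,0,0,0,0,-1]]'
python3 - <<'E'
from h import *
st()
plan([*l2w(-3.3,160),26],[-np.pi/2,0,VTH+np.pi/2],1)
cv2.imwrite("pics/w9.png",cams.grab_frame("wrist"))
E
```

```text
turn/row deg [-0.01   0.019 -0.051] shift/row cm [-0.058  0.974 -0.13 ]
clock: 10.95
eef_pos: [651.6, -119.0, 21.1]
tcp_rot: [-1.567, 0.018, 0.082]
contact_force: [0.0, 0.7, 0.1]
opening: 0.001
10.95 [ 651.642 -119.028   21.149] [-1.567  0.018  0.082] loc [ -6.908 159.361] F [0.008 0.673 0.063] op 0.0008159457467331744
turn/row deg [-0.22   0.225 -1.027] shift/row cm [ 0.054 -0.488 -0.359]
```

View pics/w9.png

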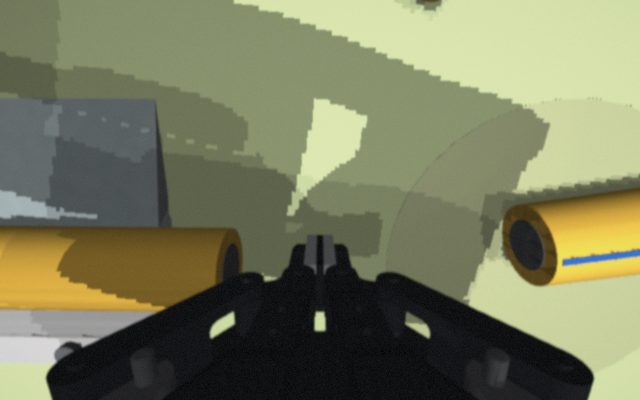

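```bash
python3 -m crank '[[0,0,-0.5,0,-0.6,-0.2,-1],[0,0,-0.5,0,-0.6,-0.15,-1],[0,0,0,-0.3,0,0,-1],[0,0,0,-0.3,0,0,-1],[0,0,0,-0.3,0,0,-1],[0,0,0,-0.3,0,0,-1],[0,0,0,-0.3,0,0,-1],[0,0,0,-0.3,0,0,-1],[0,0,0,0,0,0,-1],[0,0,0,0,0,0,-1]]'
python3 - <<'E'
from h import *
st()
plan([*l2w(-3.3,130),33],[-np.pi/2,0,VTH+np.pi/2],1)
cv2.imwrite("pics/w10.png",cams.grab_frame("wrist"))
cv2.imwrite("pics/s10.png",cv2.resize(cams.grab_frame("scene")[120:260,220:400],None,fx=4,fy=4,interpolation=cv2.INTER_CUBIC))
E
```

```text
clock: 11.83
eef_pos: [634.8, -125.2, 39.2]
tcp_rot: [-1.569, -0.008, 0.082]
contact_force: [0.0, 0.2, 0.7]
opening: -0.003
11.8333 [ 634.774 -125.183   39.209] [-1.569 -0.008  0.082] loc [ -2.082 142.065] F [0.043 0.179 0.741] op -0.0027256421740614275
turn/row deg [-0.113  0.224  0.458] shift/row cm [-1.211  0.611  0.125]
```

View pics/w10.png

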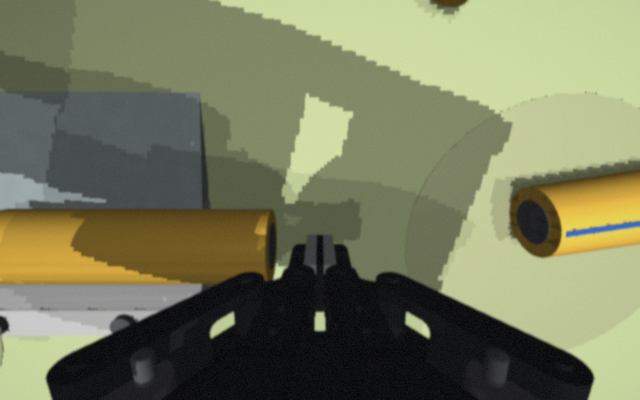

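View pics/s10.png

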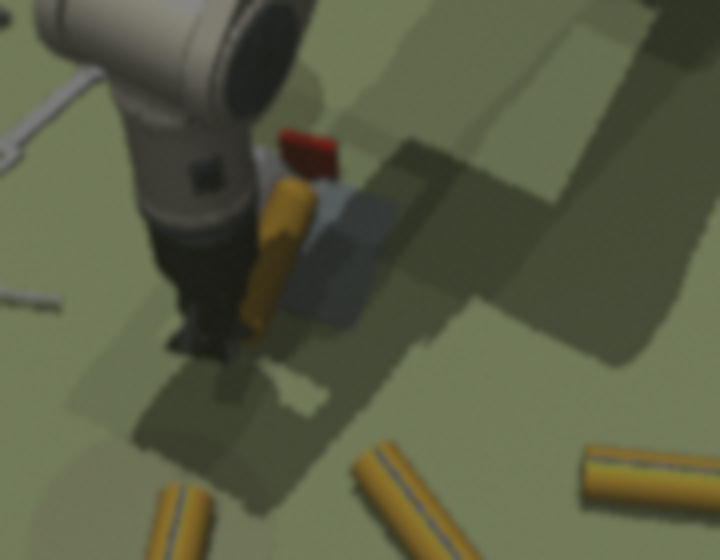

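```bash
python3 -m crank '[[0,0,0.4,0,0.4,0.1,-1],[0,0,0,-0.1,0.2,0,-1],[0,0,0,-0.3,0,0,-1],[0,0,0,-0.3,0,0,-1],[0,0,0,-0.3,0,0,-1],[0,0,0,-0.3,0,0,-1],[0,0,0,-0.3,0,0,-1],[0,0,0,-0.3,0,0,-1],[0,0,0,0,0,0,-1],[0,0,0,0,0,0,-1]]'
python3 - <<'E'
from h import *
st()
plan([*l2w(-3.3,95),33],[-np.pi/2,0,VTH+np.pi/2],1)
cv2.imwrite("pics/w11.png",cams.grab_frame("wrist"))
E
```

```text
clock: 12.77
eef_pos: [615.2, -125.6, 32.3]
tcp_rot: [-1.569, -0.002, 0.082]
contact_force: [1.2, -0.2, -0.1]
opening: -0.004
12.7667 [ 615.209 -125.638   32.279] [-1.569 -0.002  0.082] loc [ -3.149 122.524] F [ 1.234 -0.202 -0.12 ] op -0.0035159375723614384
turn/row deg [-0.097  0.232  0.137] shift/row cm [-2.752 -0.079  0.026]
```

View pics/w11.png

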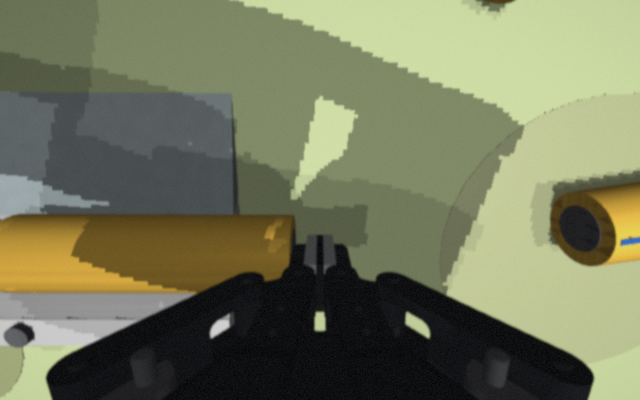

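Contact made: the bar end at column 295 meets the finger, force 1.2 N. I'll push on.

```bash
python3 -m crank '[[0,0,0,-0.3,0,0,-1],[0,0,0,-0.3,0,0,-1],[0,0,0,-0.3,0,0,-1],[0,0,0,-0.3,0,0,-1],[0,0,0,-0.3,0,0,-1],[0,0,0,-0.3,0,0,-1],[0,0,0,-0.2,0,0,-1],[0,0,0,-0.2,0,0,-1],[0,0,0,-0.2,0,0,-1],[0,0,0,-0.1,0,0,-1]]'
python3 - <<'E'
from h import *
st()
cv2.imwrite("pics/w12.png",cams.grab_frame("wrist"))
E
```

```text
clock: 13.65
eef_pos: [589.1, -127.9, 32.6]
tcp_rot: [-1.57, -0.005, 0.082]
contact_force: [2.8, -0.2, -1.7]
opening: 0.003
13.65 [ 589.069 -127.942   32.628] [-1.57  -0.005  0.082] loc [-2.884 96.285] F [ 2.8   -0.152 -1.667] op 0.003170002865529233
```

View pics/w12.png

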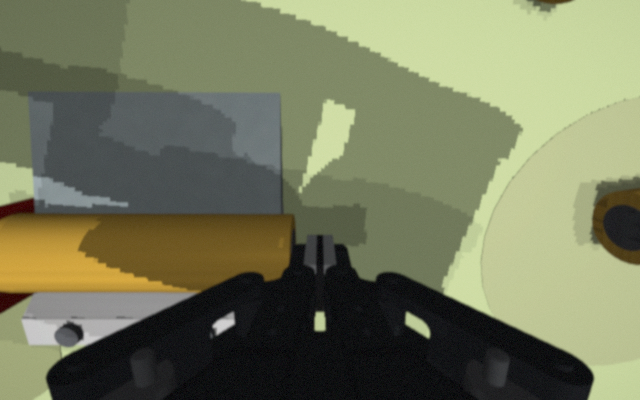

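```bash
python3 -m crank '[[0,0,0,-0.1,0,0,-1],[0,0,0,-0.1,0,0,-1],[0,0,0,-0.1,0,0,-1],[0,0,0,-0.1,0,0,-1],[0,0,0,-0.1,0,0,-1],[0,0,0,-0.1,0,0,-1],[0,0,0,-0.1,0,0,-1],[0,0,0,-0.1,0,0,-1],[0,0,0,-0.1,0,0,-1],[0,0,0,-0.1,0,0,-1]]'
python3 - <<'E'
from h import *
st()
E
```

```text
clock: 14.53
eef_pos: [586.6, -129.3, 34.4]
tcp_rot: [-1.573, -0.021, 0.081]
contact_force: [5.4, 0.4, -1.9]
opening: -0.003
14.5333 [ 586.631 -129.318   34.403] [-1.573 -0.021  0.081] loc [-1.702 93.746] F [ 5.377  0.437 -1.941] op -0.003171391902635621
```

It moved only 2.5 mm and the force is rising, so this could be the stop or just weak small steps. I'll use slightly larger steps, correct the tilt and look.

```bash
python3 -m crank '[[0,0,0.5,-0.2,0,0,-1],[0,0,0.5,-0.2,0,0,-1],[0,0,0,-0.2,0.05,0,-1],[0,0,0,-0.2,0.05,0,-1],[0,0,0,-0.2,0.05,0,-1],[0,0,0,-0.2,0,0,-1],[0,0,0,-0.2,0,0,-1],[0,0,0,-0.2,0,0,-1],[0,0,0,-0.2,0,0,-1],[0,0,0,-0.2,0,0,-1]]'
python3 - <<'E'
from h import *
st()
cv2.imwrite("pics/w13.png",cams.grab_frame("wrist"))
cv2.imwrite("pics/s13.png",cv2.resize(cams.grab_frame("scene")[120:260,220:400],None,fx=4,fy=4,interpolation=cv2.INTER_CUBIC))
E
```

```text
clock: 15.37
eef_pos: [587.0, -132.4, 38.5]
tcp_rot: [-1.581, -0.044, 0.08]
contact_force: [7.6, 2.9, -1.9]
opening: -0.002
15.3667 [ 587.015 -132.437   38.455] [-1.581 -0.044  0.08 ] loc [ 1.438 93.887] F [ 7.57   2.857 -1.909] op -0.001508480438336144
```

View pics/w13.png

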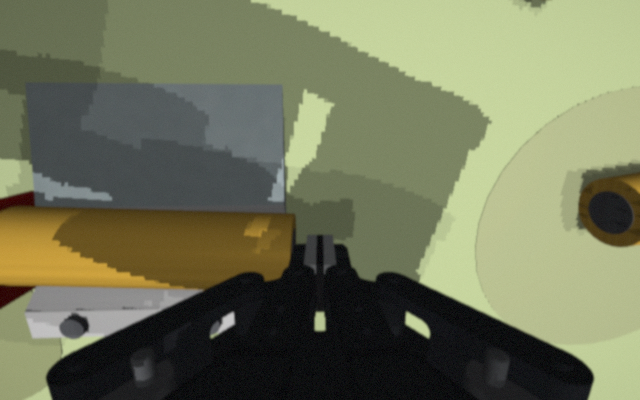

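View pics/s13.png

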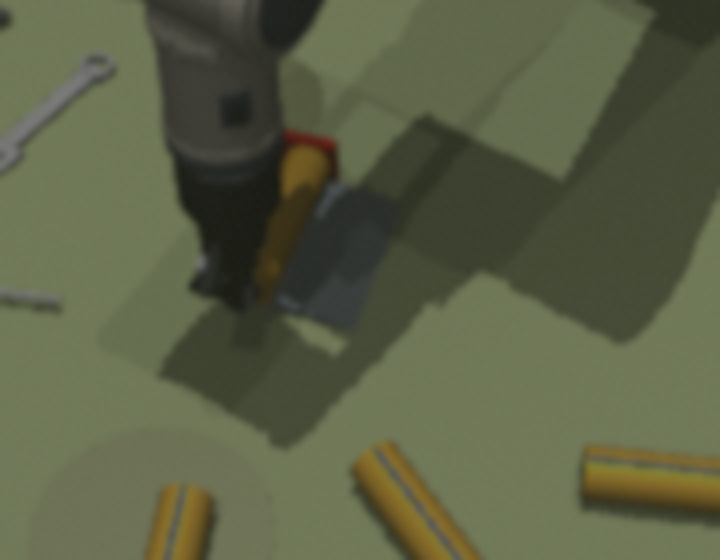

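Blocked at TCP y≈94: force 7.6 N (sliding takes at most 5 N) and no further travel, so this is probably the stop. I'll back away, lift clear and check from above.

```bash
python3 -m crank '[[0,0,0,0.5,0,0,-1],[0,0,0,1,0,0,-1],[0,0,2,1.5,0,0,-1],[0,0,0,1.5,-1,0,-1],[0,0,0,1,-3,0,-1],[0,0,0,0,-3.5,0,-1],[0,0,0,0,-3.5,3,-1],[0,0,0,0,-2,4,-1],[0,0,0,0,0,4,-1],[0,0,0,0,0,4,-1]]'; python3 -m crank '[[0,0,0,0,0,4,-1],[0,0,0,0,0,4,-1],[0,0,0,0,0,4,-1],[0,0,0,0,0,4,-1],[0,0,0,0,0,4,-1],[0,0,0,0,0,4,-1],[0,0,0,0,0,4,-1],[0,0,0,0,0,3,-1],[0,0,0,0,0,0,-1],[0,0,0,0,0,0,-1]]';  python3 - <<'E'
from h import *
st()
cv2.imwrite("pics/s14.png",cv2.resize(cams.grab_frame("scene")[130:230,250:370],None,fx=6,fy=6,interpolation=cv2.INTER_CUBIC))
cv2.imwrite("pics/t14.png",cv2.resize(cams.grab_frame("top")[195:285,310:420],None,fx=6,fy=6,interpolation=cv2.INTER_CUBIC))
E
```

```text
clock: 16.3
eef_pos: [632.6, 17.7, 168.8]
tcp_rot: [-1.581, 0.005, 0.071]
contact_force: [1.6, -0.2, -0.6]
opening: 0.001
clock: 17.13
eef_pos: [606.8, 349.5, 166.4]
tcp_rot: [-1.583, 0.011, 0.077]
contact_force: [0.3, -0.9, -0.4]
opening: 0.006
17.1333 [606.818 349.536 166.437] [-1.583  0.011  0.077] loc [-477.538  151.088] F [ 0.319 -0.939 -0.363] op 0.00588757196848039
```

View pics/s14.png

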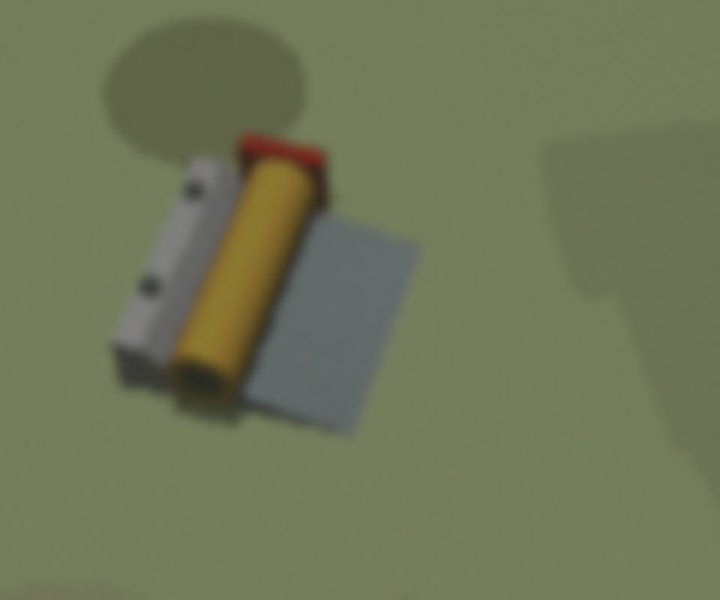

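View pics/t14.png

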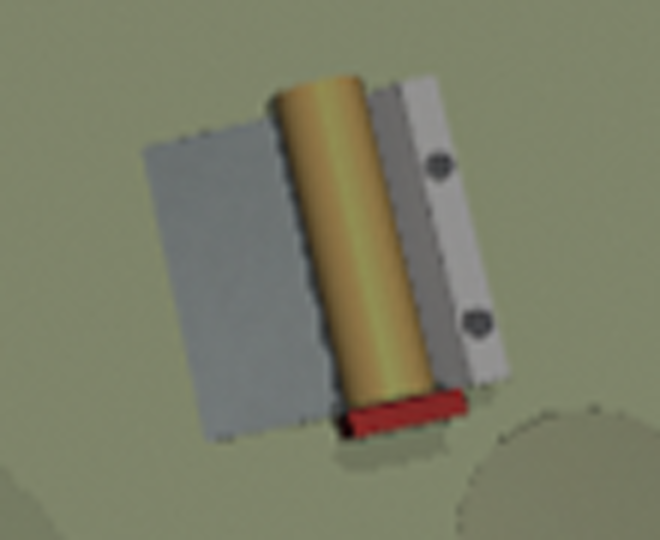

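The bar lies in the groove, flush with the red stop as far as these views can show. I'll check the overhang numerically.

Run:
```python
from h import *
T=lambda x,y:(310+(x+.5)/6-.5,195+(y+.5)/6-.5);S=lambda x,y:(250+(x+.5)/6-.5,130+(y+.5)/6-.5)
for n,C,P,pts in (("top",cam("top"),T,[(144,148),(210,440),(438,76),(510,377),(322,78)]),("scene",cam("scene"),S,[(352,434),(420,242),(114,345),(200,158),(205,360)])):
    L=[(-84,75,0),(-84,-60,0),(48,75,34),(48,-60,34)]
    th,R,t,res=fit2(L,[onz(C,P(*p),l[2]) for p,l in zip(pts,L)])
    print(n,th,t,np.abs(res).max(),"bar end top",R.T@(onz(C,P(*pts[4]),47)[:2]-t))
C=cam("top");print("top stick-out alt: local of block end mid z34 vs bar")
```

```text
top -1.4964994236325748 [ 491.415 -137.299] 1.3201449866201642 bar end top [-4.774 81.77 ]
scene -1.479769072619063 [ 496.22  -134.445] 3.295984571956211 bar end top [-5.941 81.397]
top stick-out alt: local of block end mid z34 vs bar
```

Both views put the outer end at y≈81.5 (expected 80, ±2). I'll take a close wrist view straight down at the seam to be sure.

```bash
python3 -m crank '[[0,0,0,-1,0,-3,-1],[0,0,0,-1.2,0,-3,-1],[0,0,0,-1.2,0,-3,-1],[0,0,0,-1.2,0,-3,-1],[0,0,0,-1.2,0,-3,-1],[0,0,0,-1.2,0,-3,-1],[0,0,0,-1.2,0,-3,-1],[0,0,0,-1.2,0,-3,-1],[0,0,0,-1.2,0,-3,-1],[0,0,0,-1.2,0,-3,-1]]'
python3 - <<'E'
from h import *
st();plan([*l2w(25,-58),130],[-np.pi/2,0,VTH+np.pi/2],10)
E
```

```text
clock: 18.07
eef_pos: [505.6, 17.9, 171.7]
tcp_rot: [-1.586, 0.012, 0.065]
contact_force: [0.6, -1.0, 0.7]
opening: 0.002
18.0667 [505.592  17.925 171.683] [-1.586  0.012  0.065] loc [-154.797   24.396] F [ 0.561 -0.953  0.678] op 0.0016070234932438368
turn/row deg [ 0.087 -0.071 -0.069] shift/row cm [-0.809  0.437 -1.8  ]
```

```bash
python3 -m crank '[[0,0,0,-0.9,0,-2,-1],[0,0,0,-0.9,0,-2,-1],[0,0,0,-0.9,0,-2,-1],[0,0,0,-0.9,0.4,-2,-1],[0,0,0,-0.9,0.4,-2,-1],[0,0,0,-0.9,0.4,-2,-1],[0,0,0,-0.9,0.4,-2,-1],[0,0,0,-0.9,0.5,-2,-1],[0,0,0,-0.9,0.5,-1,-1],[0,0,0,0,0,0,-1]]'
python3 - <<'E'
from h import *
st()
im=cams.grab_frame("wrist");cv2.imwrite("pics/w15.png",im)
E
```

```text
clock: 18.9
eef_pos: [418.1, -183.3, 151.5]
tcp_rot: [-1.591, 0.014, 0.04]
contact_force: [-0.2, 0.7, 0.0]
opening: 0.002
18.9 [ 418.092 -183.311  151.548] [-1.591  0.014  0.04 ] loc [ 39.029 -78.478] F [-0.223  0.678  0.046] op 0.0024850518973451394
```

View pics/w15.png

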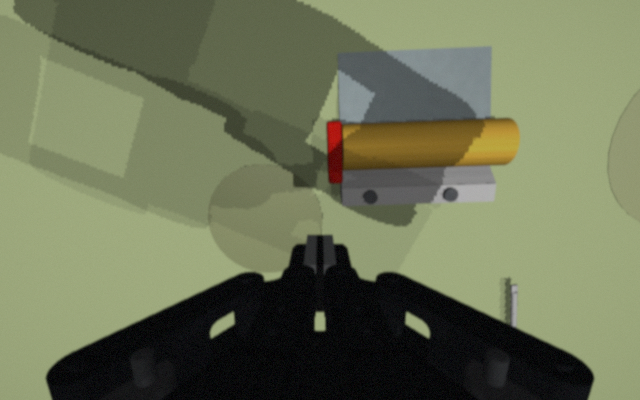

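Run:
```python
import cv2
im=cv2.imread("pics/w15.png")
cv2.imwrite("pics/w15c.png",cv2.resize(im[105:195,315:415],None,fx=6,fy=6,interpolation=cv2.INTER_CUBIC))
```

```text
(no output)
```

View pics/w15c.png

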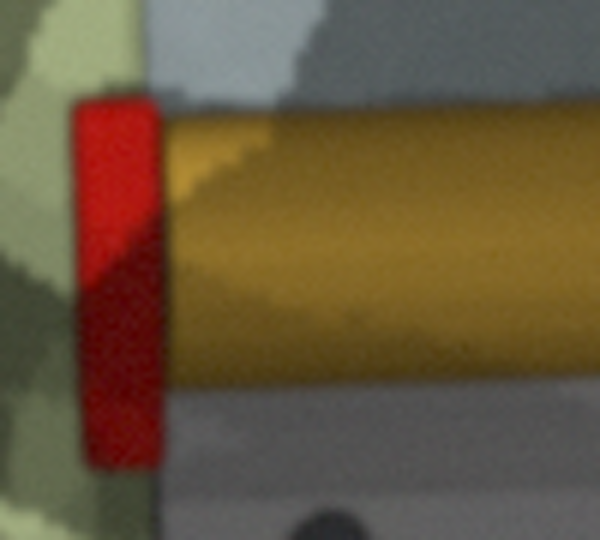

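The enlarged crop shows the bar's end against the stop with no groove visible between them, only a dark edge line under 1 px wide at crop column 165. That agrees with the force evidence. The arm is clear, so I'm handing in.

Run:
```python
from h import *
st();print(order.sign_off())
```

```text
18.95 [ 419.019 -182.853  151.979] [-1.591  0.014  0.04 ] loc [ 38.645 -77.519] F [-0.53   0.29  -0.386] op 0.0023853694157298564
the job is handed in; nothing more can be done
None
```

The bar now lies in the V-block's groove with its end against the red stop, and I handed the job in at about 19 s. The hand-in gives no verdict.

**What I did:** I rolled the bar, the one nearest the base, with the outsides of the two open fingers along the bench and up the ramp. It dropped into the groove about 35 mm short of the stop. I then pushed it endwise with the shut fingers until it would move no further. It slid at about 3 N and then held firm at 7.6 N, above the 5 N that sliding should need at most. The arm then backed off and was touching nothing at hand-in. I never gripped or lifted the bar, and the moves stayed well away from the oil bottle, cup, wrench and screwdriver.

**Last checks:**
- **Seam:** the close wrist view showed no visible gap at the stop, only a dark edge line less than a pixel wide.
- **Position:** the top and scene cameras put the outer end at y ≈ 81.5 mm against the expected 80 mm. That is within their 2 mm calibration error, so they alone can't rule out a gap of 1–2 mm.
- **Camera disagreement:** the two fixed cameras differed by about 5 mm on where the V-block stands. I used the wrist-camera fit for the pushes.
- **Final push:** once blocked, the fingertip crept about 6 mm upward on the bar's end. The bar still lay in the groove afterwards.

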